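Open the transit locker past its hidden catch

TASK

First move the yellow organiser case out of the way of the blue locker's door: stand it upright in the middle of the green mat, without dropping it. Then reach down through the gap behind the top of the locker door, press the orange safety catch down, and pull the door while it is down; swing the door wide open, to about a right angle, and let go so that the catch springs back up. Leave the glue gun, the bottle and the tin where they are.

Things in the scene. Friction and masses are not known exactly. Their poses are not given: they have to be found in the camera images.
- locker: Blue flight-case locker with steel corners, fixed to the cart top: 200 deep (x), 230 wide (y), 190 high. Origin: centre of its underside. Its front looks to its own -x; the front opening is at x = -100 mm. The front 34 mm of its top panel is cut away (except the right-hand 90 mm, at the hinge), so the catch is seen from above.
- door (a joint): Angle of the locker door (rad): 0 shut, grows as it opens (anticlockwise from above, free edge towards the locker's -x), stop at 1.75. Starts ajar. The catch stops it at 0.22 unless held down until the door is past 0.42. Stiff hinge (0.12 N m friction): it stays where it is left.
- door_hinge (a point): Point on the upright hinge axis at the locker's right-hand (-y) end, level with the door's top edge (190 above the cart top), mid-thickness. The door: blue panel 16 thick, 212 wide, 186 high, 0.6 kg, no handle that stands out. Axes turn with the door: y along it to its free edge, x square to it, towards the locker's inside, z up.
- door_edge (a point): Point on the door's top edge, mid-thickness, 155 mm from the hinge axis, straight in front of the catch (57 mm from the free edge): the place to hook or pinch the door. From the door's inner face back to the locker's fixed bar there is 50 to 70 mm of open space above the catch arm, depending on the angle. Axes as door_hinge.
- catch (a joint): How far the catch is pressed straight down (m): 0 up, stop at 0.017. At least 0.010 lets the door pass. Spring: 3 N at the start of travel, 9.5 N at the bottom; returns by itself.
- catch_pad (a point): Where to press: upper face of the orange catch arm, 22 mm behind the door's inner face (30 behind mid-panel), 22 mm below the door's top edge while up. The arm is carried on the door's inner side and swings with it: level, 32 wide, 8 thick, 97 long inwards; an upturned hook at its end is held behind a fixed bar under the top panel. Axes as door_hinge.
- organiser_center (a point): Centre (half-way up) of the yellow organiser case with a clear, divided lid on one side, loose, standing on its long edge in front of the door, in its swing: 44 thick (x), 160 long (y), 110 high, about 0.4 kg. z up.
- mat: Green square mat, 200 x 200, 4 thick, fixed to the cart top. Origin: centre of its underside.
- glue_gun: Black glue gun lying flat, 160 x 160, 42 high, loose bystander. Origin: under the middle of its barrel.
- bottle: White bottle with orange cap, 64 across, 140 high, upright, loose bystander. Origin: centre of its underside.
- tin: Tin with a red band, 80 across, 90 high, upright, loose bystander. Origin: centre of its underside.
Mind the look-alikes: they are no part of the job. Several things look just like the part that bears organiser_center: the one meant starts farthest to the robot's left.

How it is judged:
On the way, in this order (a step that is already met when the one before it is completed fails the run):
1. the organiser stands on the mat, let go (horizontal distance between organiser_center and mat below 0.05 m and angle between organiser_center's own z axis and vertical below 0.15 rad and contact force between the fingers and organiser below 0.1 N and linear speed of organiser below 0.05 m/s), for 0.2 s.
2. the catch is held down behind the ajar door (value of joint catch above 0.008 m and value of joint door below 0.5 rad), for 0.05 s.
3. the door is pulled open past the catch (value of joint door above 0.6 rad), for 0.05 s.
At the end, for the whole second after the job is handed in: The door stands still, open by more than 1.2 rad, with the catch sprung back up (pressed less than 4 mm); the organiser stands upright (within 0.15 rad), at rest, its centre within 50 mm of the mat's centre (value of joint door above 1.2 rad and velocity of joint door between -0.05 and 0.05 rad/s and value of joint catch below 0.004 m and horizontal distance between organiser_center and mat below 0.05 m and angle between organiser_center's own z axis and vertical below 0.15 rad and linear speed of organiser below 0.03 m/s); the robot touches nothing.
It fails at once if a bystander is moved by more than 25 mm or tipped (distance of any of glue_gun, bottle, tin from where it was at the start of the episode above 0.025 m or angle between any of glue_gun, bottle, tin's own z axis and vertical above 0.4 rad).
It fails at once if the organiser falls free from more than 30 mm above the surface (height (world z) of organiser_center above 0.085 m and contact force between organiser and anything else below 0.02 N).
It fails at once if the organiser is tipped over (angle between organiser_center's own z axis and vertical above 0.8 rad).
It also fails if it takes over 61 s, if anything falls off the work surface, if the arm or the gripper's body presses on something with over 40 N, if the wrist force passes 120 N, or if a joint passes its speed limit or range.

ROBOT

A 6-joint arm with a two-finger parallel gripper is mounted at the origin on the work surface. World frame = base frame: x ahead of the robot, y to its left, z up, the work surface at z = 0. Lengths are in m, angles in rad, forces in N, time in s.
With the tool pointing down it reaches from about 0.3 to 0.875 m from the base axis. Payload 6.4 kg.
Tool frame: the origin (TCP) lies midway between the tips of the shut fingers; the grasp point (between the pads) lies 19 mm behind it (ctrl.tcp_to_grasp is the distance from the TCP to the grasp point, in m); z points along the fingers, y is the direction in which the jaws open and shut (so a half turn about z gives the same grasp; the last joint's range is limited). The gripper opens to 85 mm and grips with 20 to 120 N. Pads are 22 mm wide; open, the fingers measure 114 mm over their backs; the gripper's body (76 mm by 85 mm) begins 54 mm behind the grasp point. The pads swing forward as they close: fully open they stand 13 mm farther back than shut.
Start: joints at [-0.206, 0.181, 1.607, -0, 1.354, -0.206], TCP at [0.575, 0, 0.231] pointing down, gripper open.
Joint ranges: [-2.99, 2.99], [-0.89, 2.07], [0.3, 2.58], [-1.14, 4.28], [0, 2.63], [-3.12, 3.12]. Speed limits (rad/s): [2.57, 2.57, 3.01, 3.14, 3.14, 3.14].

INTERFACE

Orientations are given as a unit quaternion [w, x, y, z].
In Python, from bench import monitor, imaging, order, spotter, ctrl gives the robot as it stands.
- The arm moves only by the shell command python3 -m pendant 'ROWS'. ROWS is JSON, a list that holds one entry, the list of rows, each a list of 5 numbers: the shift along the world's x, y, z in mm, then the turn about the world's z in degrees, then the finger opening in mm, from 0 to 85.4. A call has 1 to 8 rows; each row shifts and turns the commanded pose from where the row before left it; what a row does not reach is not made up. A row lasts 1/8 s, in which the tool goes at most 62.5 mm and 10.7 degrees, less where a joint would pass 70% of its speed; a pose out of reach is approached as far as the arm can. A call with a gripper value outside its range is refused whole. The fingers move at their own pace and stop on an object; the grip force is fixed at half the most. Time passes only in rows, so rows that do not move let the fingers close. It gives the time, the measured TCP pose, the force and the opening at its end, in the units of the state.
- monitor.get_obs(): the state, without advancing time (a new reading comes with each control period).
- imaging.camera(name): name is "scene" or "side" or "wrist"; returns a dict with "img" (400x640x3 uint8, red, green, blue), "vfov" (degrees; the focal length in pixels is half the picture's height over the tangent of half this angle, whatever the lens; pixels are square), "cx", "cy" (the principal point, pixels), "origin" and "orientation" of the camera in the world. Camera axes: x right, y down, z forward; pixel columns grow to the right and rows downward; lengths in m; the calibration is good to about 2 mm. The wrist camera is an equidistant fisheye: a pixel r from the principal point sees the ray r / f radians off the axis. A picture is of the moment at which its call begins. There is no depth.
- order.hand_in(): hands the job in, once; it reports no verdict.
Trained networks look in the newest picture that a camera, given by its name, has taken for a name from the list of things; names that differ only in an ending like _2 or _b are one class to them, and where a whole thing is asked for, a point or a joint stands for the part that bears it (a point fixed in the world has none). Each returns a list of dicts, best first, with "confidence" (0 to 1); they miss things now and then, are a little off and sometimes report something else, mostly with a low value. They report only what shows in the picture. A call takes as long as a camera call. They do not tell look-alikes from the thing itself.
- spotter.recognise(camera, thing): "at" ([x, y, z] in m, in the coordinates of the camera as it stood for that picture, good to about 4 mm: the middle of the surface that is visible of it).
- spotter.tip_of(camera, thing): "at" ([x, y, z] in m, in the coordinates of the camera as it stood for that picture, good to about 4 mm: a listed point, or the origin of a listed thing).
The state is a dict: "time_s": time; "q": joint angles; "dq": joint speeds; "joint_efforts": joint torques, N m; "eef_pos": TCP position; "eef_rot": TCP orientation; "wrist_force": force on the tool from outside, world axes, zero at the start; "torque": the same for the moment, N m; "opening": opening from 0.0 (shut) to 1.0 (fully open).
Only numpy, scipy, OpenCV 4.12 (cv2) and the standard library are available. Lean on these libraries where they do the work, as an engineer would, in place of code of your own. Each camera call takes 0.05 s, during which the arm holds its last target. There are 200 camera calls.

## Working session

There is one attempt and no reset: what is moved stays moved. The work goes in short steps, Python scripts to look and compute and a shell command to move; the robot and the scene stay as the last step left them, time stands still between calls to the robot, and variables do not carry over. Pictures are saved under pics/ and viewed, about 8 in all and at most 12, crops included, and the job is handed in when it is done.

```bash
ls; mkdir -p pics
cat > h.py <<'E'
import numpy as np, cv2
from scipy.spatial.transform import Rotation as R
from bench import monitor, imaging, order, spotter, ctrl
def rot(q): return R.from_quat([q[1],q[2],q[3],q[0]])
def w(c,p): return rot(c["orientation"]).apply(p)+np.array(c["origin"])
def px(c,P):
    p=rot(c["orientation"]).inv().apply(np.array(P)-c["origin"]); f=200/np.tan(np.radians(c["vfov"]/2))
    return np.array([c["cx"]+f*p[0]/p[2], c["cy"]+f*p[1]/p[2]])
def save(c,n): cv2.imwrite("pics/"+n,c["img"][:,:,::-1])
def look(cam,things,fn="tip_of"):
    c=imaging.camera(cam)
    for t in things:
        for d in getattr(spotter,fn)(cam,t)[:4]:
            P=w(c,d["at"]); print(cam,fn,t,np.round(P,3),round(d["confidence"],2), np.round(px(c,P)) if cam!="wrist" else "")
    return c
E
cat > a.py <<'E'
from h import *
T=["locker","door_hinge","door_edge","catch_pad","organiser_center","mat","glue_gun","bottle","tin"]
a=[]
for n in ["scene","side"]:
    c=look(n,T); a.append(c["img"]); save(c,n+"0.png"); print(c["origin"],c["orientation"],c["vfov"])
o=monitor.get_obs(); print(o["time_s"],o["eef_pos"],o["eef_rot"],o["wrist_force"])
E
python3 a.py
```

```text
pics
scene tip_of door_hinge [ 0.604 -0.174  0.192] 0.94 [285. 225.]
scene tip_of door_edge [ 0.614 -0.018  0.19 ] 0.7 [338. 228.]
scene tip_of catch_pad [ 0.642 -0.02   0.169] 0.62 [338. 240.]
scene tip_of organiser_center [ 0.326 -0.562  0.054] 0.96 [179. 177.]
scene tip_of organiser_center [ 0.293 -0.179  0.056] 0.72 [288. 170.]
scene tip_of organiser_center [ 0.457 -0.054  0.054] 0.61 [324. 209.]
scene tip_of mat [ 0.475  0.376 -0.001] 0.72 [448. 222.]
scene tip_of glue_gun [ 0.61  -0.414 -0.004] 0.7 [215. 257.]
scene tip_of bottle [ 0.238 -0.402 -0.002] 0.69 [230. 168.]
scene tip_of tin [ 0.451 -0.43   0.003] 0.55 [215. 215.]
[ 1.2896128  -0.09934069  1.3357989 ] [-0.20808694  0.67650581  0.67593345 -0.20531364] 47.57752881174579
side tip_of locker [ 0.729 -0.081  0.004] 0.92 [391. 230.]
side tip_of door_hinge [ 0.61  -0.172  0.19 ] 0.86 [365. 209.]
side tip_of door_hinge [ 0.611 -0.019  0.193] 0.63 [351. 173.]
side tip_of door_hinge [ 0.64  -0.019  0.17 ] 0.24 [360. 178.]
side tip_of door_edge [ 0.611 -0.02   0.193] 0.67 [351. 173.]
side tip_of catch_pad [ 0.644 -0.018  0.17 ] 0.51 [361. 178.]
side tip_of organiser_center [ 0.29  -0.179  0.058] 0.94 [247. 263.]
side tip_of organiser_center [ 0.453 -0.051  0.058] 0.65 [299. 223.]
side tip_of organiser_center [ 0.327 -0.558  0.055] 0.56 [280. 392.]
side tip_of organiser_center [ 0.729 -0.084  0.001] 0.47 [391. 232.]
side tip_of mat [0.472 0.38  0.002] 0.89 [285. 155.]
side tip_of mat [ 0.45  -0.05   0.057] 0.22 [298. 223.]
side tip_of glue_gun [ 0.607 -0.412  0.002] 0.78 [384. 327.]
side tip_of bottle [ 0.235 -0.395  0.002] 0.91 [234. 347.]
side tip_of tin [ 0.452 -0.433  0.001] 0.81 [325. 345.]
[ 0.30558876 -1.06646354  1.00822503] [-0.41300185  0.90547467 -0.08864108  0.04108348] 45.53763196320089
1.0 [ 5.75032594e-01 -6.33083439e-06  2.31310485e-01] [ 3.28000432e-05  7.07098841e-01  7.07114721e-01 -7.19684419e-07] [-0.19408533 -0.58763872  0.19773983]
```

Run:
```python
import cv2
a=cv2.imread("pics/scene0.png")[120:300,140:500]; b=cv2.imread("pics/side0.png")[110:420,200:460]
cv2.imwrite("pics/s1.png",cv2.resize(a,None,fx=2.2,fy=2.2,interpolation=cv2.INTER_CUBIC))
cv2.imwrite("pics/s2.png",cv2.resize(b,None,fx=1.9,fy=1.9,interpolation=cv2.INTER_CUBIC))
```

```text
(no output)
```

View pics/s1.png

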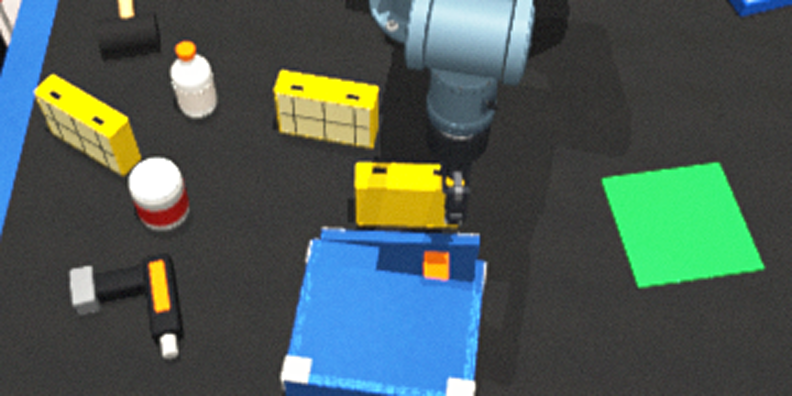

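View pics/s2.png

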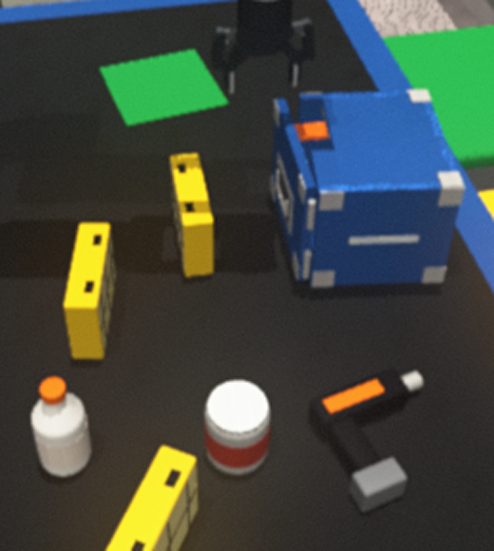

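The organisers lie at scene pixels (179,177), (288,170) and (324,209). The one at (324,209), at y = -0.05, is farthest to the robot's left (+y) and stands in front of the door, so it is the one meant. Next I measure its yaw and check it in a crop.

Run:
```python
from h import *
def ray(c,u,v,z):
    f=200/np.tan(np.radians(c["vfov"]/2)); d=rot(c["orientation"]).apply([(u-c["cx"])/f,(v-c["cy"])/f,1]); o=np.array(c["origin"])
    return (o+d*(z-o[2])/d[2])[:2]
for n in ["scene","side"]:
    c=imaging.camera(n)
    hsv=cv2.cvtColor(c["img"],cv2.COLOR_RGB2HSV)
    m=cv2.inRange(hsv,(22,120,60),(34,255,255)); 
    k,l,s,ce=cv2.connectedComponentsWithStats(m)
    for i in range(1,k):
        if s[i,4]>100: print(n,s[i],ce[i])
    if n=="side":
        for p in [(170,157),(200,153),(184,213),(212,208)]: print(np.round(ray(c,p[0]/1.9+200,p[1]/1.9+110,.11),3))
        cv2.imwrite("pics/side1.png",cv2.resize(c["img"][170:270,270:400,::-1],None,fx=6,fy=6,interpolation=cv2.INTER_CUBIC))
c=look("wrist",["organiser_center","catch_pad","door_edge"]); save(c,"w1.png")
```

```text
scene [122 105  10  23 124] [127.12096774 116.2016129 ]
scene [114 130  11  26 157] [119.01910828 142.54140127]
scene [264 151  48  37 663] [289.33031674 163.07239819]
scene [156 153  48  47 757] [181.98811096 173.34874505]
scene [   0  157  117   15 1143] [ 57.46631671 166.16185477]
scene [ 301  193   47   31 1183] [321.26204565 208.30853762]
scene [208 239   9  22 123] [211.94308943 249.46341463]
side [ 289  190   24   67 1098] [301.56466302 222.18397086]
side [ 452  201  151  118 9516] [525.94094157 260.22257251]
side [ 233  226   25   74 1312] [245.13567073 262.43597561]
side [ 536  328  104   72 5764] [595.59090909 365.31592644]
side [ 255  344   49   56 1306] [280.49540582 373.36140888]
[0.439 0.029]
[0.487 0.029]
[ 0.44  -0.103]
[ 0.482 -0.101]
wrist tip_of organiser_center [ 0.458 -0.051  0.052] 0.85 
wrist tip_of organiser_center [ 0.293 -0.178  0.054] 0.73 
wrist tip_of catch_pad [ 0.648 -0.016  0.167] 0.79 
wrist tip_of catch_pad [ 0.458 -0.054  0.053] 0.19 
wrist tip_of door_edge [ 0.613 -0.019  0.192] 0.67
```

View pics/side1.png

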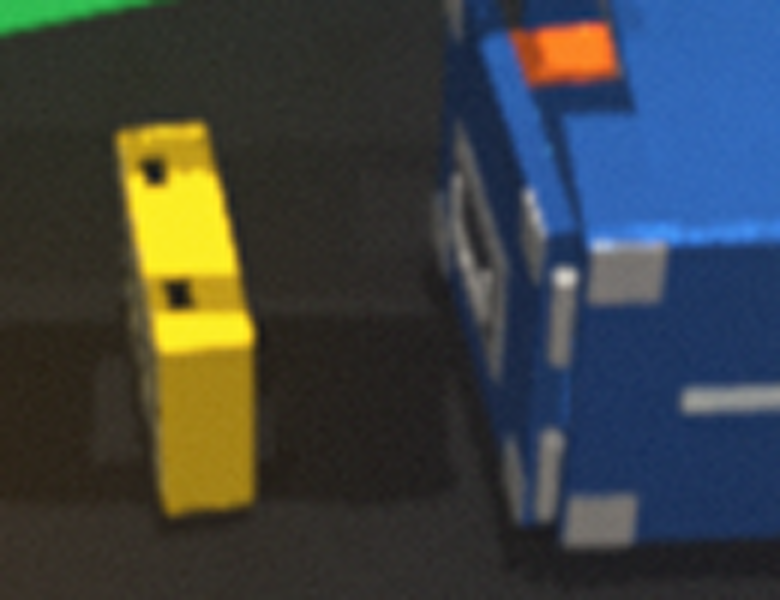

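The crop shows the target organiser alone in front of the ajar door. Its top corners are at crop (117,130), (207,123), (253,335) and (158,350).

Run:
```python
from h import *
c=imaging.camera("side")
f=200/np.tan(np.radians(c["vfov"]/2)); o=np.array(c["origin"])
for u,v in [(117,130),(207,123),(253,335),(158,350)]:
    d=rot(c["orientation"]).apply([(u/6+270-c["cx"])/f,(v/6+170-c["cy"])/f,1]); print(np.round(o+d*(.11-o[2])/d[2],3))
```

```text
[0.44  0.033 0.11 ]
[0.485 0.03  0.11 ]
[ 0.479 -0.126  0.11 ]
[ 0.434 -0.128  0.11 ]
```

```bash
python3 -m pendant '[[[-58,-25,0,-2,85],[-60,-26,0,0,85],[0,0,-40,0,85],[0,0,-50,0,85],[0,0,-45,0,85],[0,0,-24,0,85],[0,0,0,0,85]]]'
python3 - <<'E'
from h import *
c=look("wrist",["organiser_center"]); save(c,"w2.png")
E
```

```text
time_s: 2.22
eef_pos: [0.4587, -0.049, 0.0707]
eef_rot: [-0.002, 0.719, 0.695, -0.001]
wrist_force: [0.2, -1.4, 0.6]
opening: 0.996
wrist tip_of organiser_center [ 0.296 -0.177  0.056] 0.66
```

View pics/w2.png

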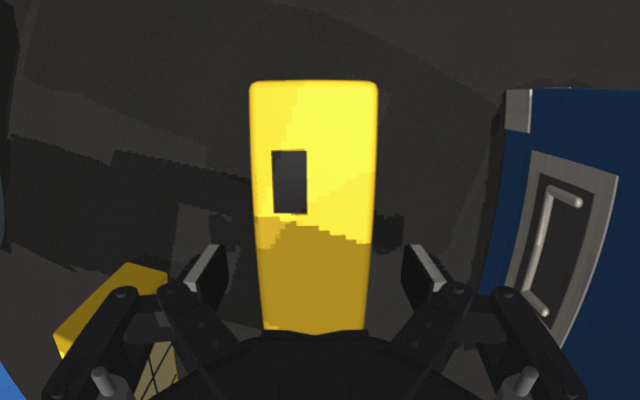

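The organiser's top (columns 250–377) is centred between the pads at columns 215 and 412, and the jaws are aligned with it. I close on it.

```bash
python3 -m pendant '[[[0,0,0,0,30],[0,0,0,0,30],[0,0,0,0,30],[0,0,0,0,30],[0,0,0,0,30],[0,0,0,0,30],[0,0,10,0,30],[0,0,20,0,30]]]'
```

```text
time_s: 3.32
eef_pos: [0.4593, -0.0492, 0.1022]
eef_rot: [-0.001, 0.719, 0.695, -0.0]
wrist_force: [-0.6, -0.1, -3.0]
opening: 0.514
```

```bash
python3 -m pendant '[[[0,20,10,0,30],[0,45,0,0,30],[2,50,0,0,30],[2,50,0,0,30],[2,50,0,0,30],[2,50,0,0,30],[2,50,0,0,30],[2,50,0,0,30]]]'; python3 -m pendant '[[[2,42,0,0,30],[0,20,0,0,30],[0,0,0,0,30]]]'
python3 - <<'E'
from h import *
c=look("side",["organiser_center","mat"]); 
c=look("scene",["organiser_center","mat"]); 
cv2.imwrite("pics/s3.png",cv2.resize(c["img"][130:290,360:540,::-1],None,fx=4,fy=3.75,interpolation=cv2.INTER_CUBIC))
E
```

```text
time_s: 4.32
eef_pos: [0.472, 0.3171, 0.1126]
eef_rot: [0.0, 0.719, 0.695, 0.0]
wrist_force: [1.7, -0.9, -3.2]
opening: 0.506
time_s: 4.7
eef_pos: [0.4738, 0.3782, 0.1122]
eef_rot: [0.0, 0.719, 0.695, -0.0]
wrist_force: [0.9, -0.6, -3.3]
opening: 0.508
side tip_of organiser_center [ 0.323 -0.556  0.058] 0.91 [278. 391.]
side tip_of organiser_center [ 0.293 -0.18   0.056] 0.86 [248. 263.]
side tip_of organiser_center [0.469 0.377 0.097] 0.71 [283. 133.]
side tip_of mat [0.469 0.379 0.003] 0.63 [284. 155.]
scene tip_of organiser_center [ 0.326 -0.561  0.055] 0.8 [180. 177.]
scene tip_of organiser_center [0.471 0.372 0.092] 0.74 [454. 206.]
scene tip_of organiser_center [ 0.288 -0.182  0.057] 0.69 [288. 168.]
scene tip_of mat [ 0.475  0.379 -0.002] 0.89 [449. 222.]
```

View pics/s3.png

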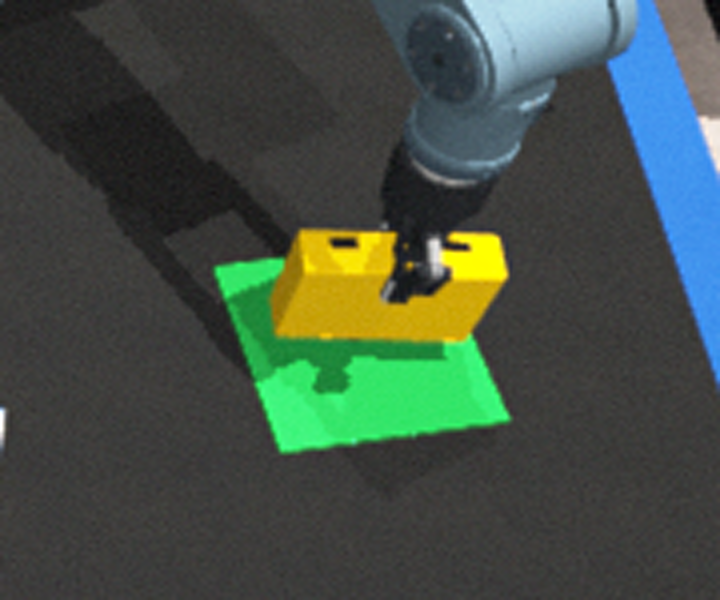

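The organiser hangs level over the mat (mat centre about crop (362,350); it is about 40 mm up), so I lower it by about 37 mm.

```bash
python3 -m pendant '[[[0,0,-20,0,30],[0,0,-13,0,30],[0,0,-3,0,30],[0,0,-2,0,30],[0,0,0,0,30]]]'
```

```text
time_s: 5.62
eef_pos: [0.4731, 0.3769, 0.0768]
eef_rot: [-0.0, 0.719, 0.695, -0.002]
wrist_force: [-13.8, -8.6, 27.1]
opening: 0.51
```

```bash
python3 -m pendant '[[[0,0,1,0,30],[0,0,0,0,60],[0,0,0,0,85],[0,0,0,0,85],[0,0,0,0,85],[0,0,20,0,85],[0,0,50,0,85],[0,0,55,0,85]]]'
python3 - <<'E'
from h import *
for n in ["side","scene"]:
    c=look(n,["organiser_center","mat"])
    look(n,["door_hinge","door_edge","catch_pad"])
cv2.imwrite("pics/s4.png",cv2.resize(c["img"][130:290,270:540,::-1],None,fx=2.9,fy=2.9,interpolation=cv2.INTER_CUBIC))
E
```

```text
time_s: 6.62
eef_pos: [0.474, 0.3773, 0.2025]
eef_rot: [-0.0, 0.719, 0.695, -0.0]
wrist_force: [1.2, 0.3, 0.2]
opening: 0.997
side tip_of organiser_center [ 0.292 -0.179  0.057] 0.84 [248. 263.]
side tip_of organiser_center [ 0.325 -0.559  0.054] 0.82 [279. 393.]
side tip_of organiser_center [0.467 0.377 0.061] 0.66 [283. 142.]
side tip_of mat [ 0.471  0.38  -0.003] 0.91 [285. 156.]
side tip_of door_hinge [ 0.607 -0.174  0.189] 0.87 [364. 209.]
side tip_of door_hinge [0.468 0.379 0.   ] 0.19 [284. 156.]
side tip_of door_edge [ 0.612 -0.019  0.191] 0.58 [351. 174.]
side tip_of catch_pad [ 0.644 -0.018  0.168] 0.56 [361. 178.]
scene tip_of organiser_center [ 0.32  -0.563  0.053] 0.97 [179. 176.]
scene tip_of organiser_center [ 0.292 -0.177  0.055] 0.88 [289. 170.]
scene tip_of organiser_center [0.468 0.374 0.058] 0.57 [452. 211.]
scene tip_of mat [ 0.473  0.377 -0.002] 0.8 [449. 221.]
scene tip_of mat [ 0.451 -0.433  0.   ] 0.73 [214. 215.]
scene tip_of door_hinge [ 0.603 -0.171  0.191] 0.76 [286. 225.]
scene tip_of door_edge [ 0.611 -0.017  0.19 ] 0.83 [339. 227.]
```

View pics/s4.png

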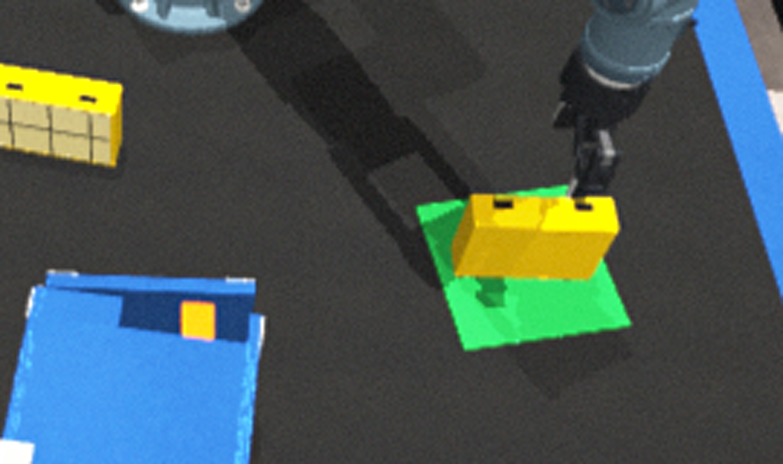

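The organiser stands upright on the mat, about 5 mm off centre. Next I go above the catch with the fingers shut and turned by -90°.

```bash
python3 -m pendant '[[[0,0,45,-9,85],[0,-45,10,-9,40],[20,-45,0,-9,0],[20,-45,0,-9,0],[20,-45,0,-9,0],[20,-45,0,-9,0],[20,-45,0,-9,0],[20,-45,0,-9,0]]]'; python3 -m pendant '[[[20,-45,0,-9,0],[20,-37,0,-9,0],[3,0,0,0,0],[0,0,0,0,0]]]'
python3 - <<'E'
from h import *
o=monitor.get_obs(); print(o["q"], rot(o["eef_rot"]).as_matrix().round(3))
c=look("wrist",["door_hinge","door_edge","catch_pad"]); save(c,"w3.png")
c=look("side",["organiser_center","door_hinge","door_edge","catch_pad"])
E
```

```text
time_s: 8.32
eef_pos: [0.5948, 0.0609, 0.2552]
eef_rot: [-0.0, 0.991, 0.137, 0.0]
wrist_force: [1.3, 0.0, -0.4]
opening: -0.0
time_s: 8.82
eef_pos: [0.637, -0.0192, 0.2548]
eef_rot: [-0.0, 1.0, -0.017, -0.0]
wrist_force: [0.7, -0.8, 0.3]
opening: 0.005
[-2.16254715e-01  3.00471059e-01  1.41393099e+00  4.48410706e-04
  1.42827106e+00  1.38829752e+00] [[ 0.999 -0.034 -0.001]
 [-0.034 -0.999  0.001]
 [-0.001 -0.001 -1.   ]]
wrist tip_of door_hinge [ 0.605 -0.17   0.19 ] 0.77 
wrist tip_of door_edge [ 0.614 -0.016  0.188] 0.78 
wrist tip_of catch_pad [ 0.644 -0.017  0.17 ] 0.96 
wrist tip_of catch_pad [0.473 0.377 0.003] 0.34 
side tip_of organiser_center [0.467 0.378 0.064] 0.78 [283. 141.]
side tip_of organiser_center [ 0.325 -0.559  0.059] 0.74 [279. 392.]
side tip_of organiser_center [ 0.29  -0.18   0.059] 0.6 [247. 263.]
side tip_of door_hinge [ 0.61  -0.173  0.19 ] 0.82 [365. 209.]
side tip_of door_edge [ 0.613 -0.016  0.194] 0.93 [351. 172.]
side tip_of catch_pad [ 0.641 -0.015  0.169] 0.48 [360. 178.]
```

View pics/w3.png

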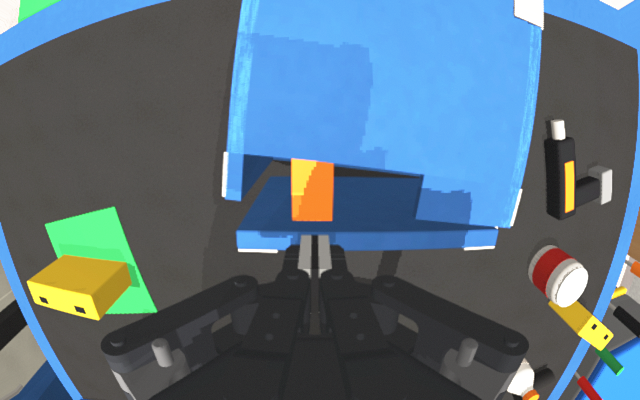

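The catch is at (312,190), straight ahead of the fingertips (315,240), and the door's top edge is at row 240. The gap is clear, so I descend with a +3 mm x correction.

```bash
python3 -m pendant '[[[3,2,-20,0,0],[0,0,-30,0,0],[0,0,-20,0,0],[0,0,0,0,0]]]';python3 -m pendant '[[[0,0,-8,0,0],[0,0,-8,0,0],[0,0,-6,0,0],[0,0,-4,0,0],[0,0,0,0,0]]]'
```

```text
time_s: 9.78
eef_pos: [0.6387, -0.0172, 0.1822]
eef_rot: [-0.0, 1.0, -0.017, -0.003]
wrist_force: [-0.2, -0.3, 0.2]
opening: 0.001
time_s: 10.4
eef_pos: [0.6407, -0.0177, 0.16]
eef_rot: [0.0, 1.0, -0.017, 0.001]
wrist_force: [-1.3, 0.2, 5.6]
opening: 0.004
```

```bash
python3 -m pendant '[[[0,0,-4,0,0],[0,0,0,0,0]]]'
```

```text
time_s: 10.65
eef_pos: [0.641, -0.0177, 0.1564]
eef_rot: [0.0, 1.0, -0.017, 0.001]
wrist_force: [-1.4, 0.8, 7.5]
opening: 0.0
```

```bash
python3 -m pendant '[[[0,0,-3,0,0],[-4,0,0,0,0],[-5,0,0,0,0],[0,0,0,0,0]]]';python3 -m pendant '[[[-11,1,0,4,0],[-11,1,0,4,0],[-11,0,0,4,0],[-11,-1,0,4,0],[0,0,0,0,0]]]'
python3 - <<'E'
from h import *
c=look("side",["door_hinge","door_edge","catch_pad"])
c=look("scene",["door_hinge","door_edge","catch_pad"])
E
```

```text
time_s: 11.15
eef_pos: [0.6323, -0.017, 0.1541]
eef_rot: [-0.0, 1.0, -0.017, 0.002]
wrist_force: [-0.4, 2.7, 7.6]
opening: 0.001
time_s: 11.78
eef_pos: [0.5876, -0.0161, 0.1539]
eef_rot: [-0.0, 0.992, 0.122, 0.001]
wrist_force: [-0.7, 3.0, 7.4]
opening: -0.002
side tip_of door_hinge [ 0.608 -0.173  0.192] 0.88 [364. 208.]
side tip_of door_edge [ 0.56  -0.027  0.192] 0.85 [334. 177.]
side tip_of catch_pad [ 0.591 -0.017  0.154] 0.46 [343. 184.]
side tip_of catch_pad [ 0.733 -0.083  0.002] 0.38 [392. 231.]
scene tip_of door_hinge [ 0.607 -0.175  0.192] 0.62 [285. 226.]
scene tip_of door_edge [ 0.558 -0.025  0.192] 0.71 [336. 212.]
scene tip_of catch_pad [ 0.589 -0.015  0.152] 0.49 [338. 228.]
```

The door is following: it has turned about 0.36 rad, with the catch about 15 mm down. I carry on along the arc.

```bash
python3 -m pendant '[[[-11,-2,0,5,0],[-11,-2,0,5,0],[-10,-3,0,5,0],[-10,-4,0,5,0],[-10,-5,0,4,0],[-10,-5,0,4,0],[-9,-6,0,4,0],[-9,-6,0,4,0]]]';python3 -m pendant '[[[-8,-7,0,4,0],[-8,-8,0,4,0],[-7,-8,0,4,0],[-7,-9,0,4,0],[-6,-9,0,4,0],[-6,-9,0,4,0],[-5,-10,0,4,0],[0,0,0,0,0]]]'
python3 - <<'E'
from h import *
c=look("side",["door_hinge","door_edge","catch_pad","organiser_center"])
c=look("scene",["door_hinge","door_edge","catch_pad"])
cv2.imwrite("pics/s5.png",cv2.resize(c["img"][130:290,240:480,::-1],None,fx=3.2,fy=3.2,interpolation=cv2.INTER_CUBIC))
E
```

```text
time_s: 13.18
eef_pos: [0.5083, -0.0498, 0.1538]
eef_rot: [0.001, 0.906, 0.424, 0.001]
wrist_force: [1.5, 0.2, 7.4]
opening: 0.002
time_s: 14.18
eef_pos: [0.4621, -0.1113, 0.1543]
eef_rot: [0.003, 0.777, 0.629, 0.001]
wrist_force: [1.0, -1.5, 6.4]
opening: -0.001
side tip_of door_hinge [ 0.607 -0.174  0.189] 0.63 [364. 210.]
side tip_of door_edge [ 0.453 -0.141  0.195] 0.69 [303. 207.]
side tip_of organiser_center [0.466 0.38  0.062] 0.84 [283. 141.]
side tip_of organiser_center [ 0.291 -0.18   0.058] 0.61 [247. 263.]
side tip_of organiser_center [ 0.325 -0.56   0.056] 0.58 [279. 393.]
scene tip_of door_hinge [ 0.603 -0.172  0.193] 0.7 [286. 225.]
scene tip_of door_edge [ 0.452 -0.134  0.192] 0.96 [300. 183.]
scene tip_of catch_pad [ 0.459 -0.11   0.156] 0.58 [307. 192.]
```

View pics/s5.png

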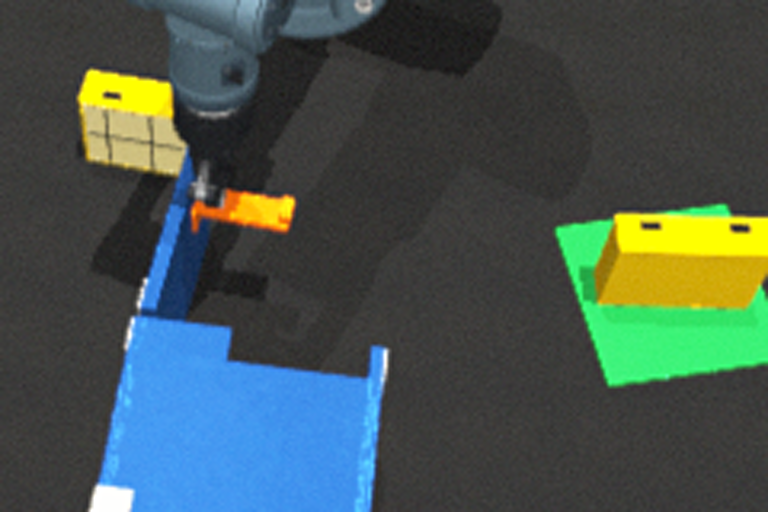

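The door is open to about a right angle and the arm is clear of everything else. I lift straight out and back off.

```bash
python3 -m pendant '[[[0,0,8,0,0],[0,0,12,0,0],[0,2,25,0,0],[0,2,40,0,0],[0,20,40,0,0],[0,40,20,0,0],[0,40,0,0,0],[0,0,0,0,0]]]'; python3 -m pendant '[[[0,0,0,0,0],[0,0,0,0,0],[0,0,0,0,0],[0,0,0,0,0]]]'
python3 - <<'E'
from h import *
T=["door_hinge","door_edge","catch_pad","organiser_center","mat","glue_gun","bottle","tin"]
c=look("side",T)
c=look("scene",T)
cv2.imwrite("pics/s6.png",cv2.resize(c["img"][120:300,140:500,::-1],None,fx=2.2,fy=2.2,interpolation=cv2.INTER_CUBIC))
E
```

```text
time_s: 15.62
eef_pos: [0.4596, -0.0034, 0.2974]
eef_rot: [-0.0, 0.776, 0.631, -0.0]
wrist_force: [-0.5, 1.0, 0.3]
opening: -0.004
time_s: 16.12
eef_pos: [0.4602, -0.0061, 0.2971]
eef_rot: [-0.0, 0.777, 0.629, -0.0]
wrist_force: [-0.6, -0.4, 0.1]
opening: -0.0
side tip_of door_hinge [ 0.605 -0.173  0.188] 0.75 [363. 210.]
side tip_of door_edge [ 0.455 -0.138  0.195] 0.63 [304. 206.]
side tip_of catch_pad [ 0.464 -0.109  0.174] 0.49 [305. 205.]
side tip_of organiser_center [0.465 0.376 0.061] 0.87 [283. 142.]
side tip_of organiser_center [ 0.291 -0.178  0.055] 0.82 [247. 263.]
side tip_of organiser_center [ 0.322 -0.556  0.058] 0.67 [278. 391.]
side tip_of organiser_center [ 0.605 -0.41  -0.001] 0.36 [383. 328.]
side tip_of mat [0.471 0.382 0.002] 0.68 [285. 155.]
side tip_of glue_gun [ 0.602 -0.414  0.001] 0.74 [383. 329.]
side tip_of bottle [ 0.236 -0.394  0.002] 0.64 [234. 347.]
side tip_of tin [ 0.447 -0.433  0.002] 0.59 [323. 346.]
scene tip_of door_hinge [ 0.605 -0.174  0.191] 0.6 [285. 226.]
scene tip_of door_edge [ 0.455 -0.137  0.19 ] 0.82 [299. 184.]
scene tip_of door_edge [ 0.607 -0.415 -0.003] 0.71 [214. 256.]
scene tip_of catch_pad [ 0.462 -0.108  0.168] 0.64 [308. 190.]
scene tip_of organiser_center [ 0.292 -0.18   0.057] 0.83 [288. 169.]
scene tip_of organiser_center [ 0.326 -0.56   0.054] 0.79 [180. 177.]
scene tip_of organiser_center [0.467 0.376 0.059] 0.72 [452. 210.]
scene tip_of organiser_center [ 0.451 -0.14   0.19 ] 0.17 [298. 183.]
scene tip_of mat [ 0.474  0.379 -0.004] 0.84 [449. 222.]
scene tip_of glue_gun [ 0.456 -0.139  0.192] 0.62 [298. 184.]
scene tip_of glue_gun [ 0.604 -0.412 -0.006] 0.57 [216. 256.]
scene tip_of bottle [ 0.243 -0.404 -0.003] 0.62 [229. 169.]
scene tip_of tin [ 0.448 -0.432  0.001] 0.73 [215. 215.]
```

View pics/s6.png

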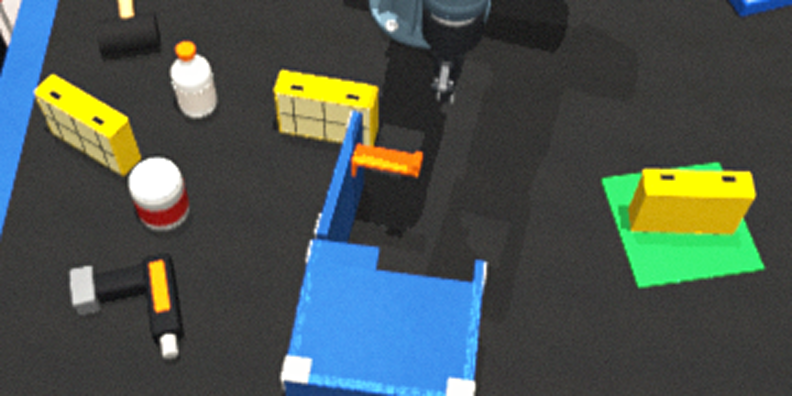

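The door stands open, the catch is back up (pad at about 0.17 m), the organiser is upright on the mat, the bystanders have not moved and the arm is clear.

```bash
python3 -c "
from bench import order; print(order.hand_in())"
```

```text
the job is handed in; nothing more can be done
None
```

The job is done and handed in at about 16 s. The hand-in gives no verdict, so these results are my own measurements:

- **Organiser:** I took the case farthest to the robot's left and stood it upright on the mat. Its centre is about 7 mm from the mat's centre.
- **Catch and door:** I pressed the catch about 15 mm down with shut fingers and pulled the door round in an arc. It turned about 1.37 rad from ajar, which makes it roughly 1.4–1.5 rad open in all. I then lifted out.
- **Last checks:** The catch pad is back at 0.17 m, its "up" height. The glue gun, bottle and tin are within about 5 mm of their first readings, which is the detector's own error. The wrist force was about 0, with the arm clear of everything.
- **False reports:** The networks gave a few, such as a "glue gun" on the door edge. These contradicted the pictures, so I ignored them. No check failed.

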